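Load a porcelain tile into the drying rack

ROBOT

A 6-joint arm with a two-finger parallel gripper is mounted at the origin on the work surface. World frame = base frame: x ahead of the robot, y to its left, z up, the work surface at z = 0. Lengths are in m, angles in rad, forces in N, time in s.
With the tool pointing down it reaches from about 0.35 to 0.975 m from the base axis. Payload 4.9 kg.
Tool frame: the origin (TCP) lies on the front face of the gripper's body, between the roots of the fingers; the fingertips stand ctrl.finger_overhang ahead of it and the grasp point (between the pads) lies 54 mm ahead of it (ctrl.finger_overhang is the distance from the TCP to the fingertips, in m); z points along the fingers, y is the line along which they close (so a half turn about z gives the same grasp; the last joint's range is limited). The gripper opens to 85 mm and grips with 20 to 120 N. Pads are 22 mm wide; open, the fingers measure 114 mm over their backs; the gripper's body (76 mm by 85 mm) begins 54 mm behind the grasp point. The pads swing forward as they close: fully open they stand 13 mm farther back than shut.
Start: joints at [-1.382, 0.053, 1.613, -0, 1.476, -0.119], TCP at [0.189, -0.596, 0.304] pointing down, gripper open.
Joint ranges: [-3.01, 3.01], [-1.01, 2.22], [0.06, 2.58], [-1.02, 4.17], [0.09, 2.62], [-3.14, 3.14]. Speed limits (rad/s): [2.57, 2.57, 3.14, 3.14, 3.14, 3.14].

INTERFACE

Orientations are given as a rotation vector (axis times angle).
In Python, from station import ctrl, vision gives the robot as it stands. The module is installed in compiled form; this text tells all that it offers.
- The arm moves only by the tool drive_tool, never from a script. Its argument "rows" is a list of rows, each a list of 2 entries, a list of its own where there are three numbers: the shift along the tool's x, y, z in m, then the turn about the tool's z in rad. A call has 1 to 10 rows; each row shifts and turns the commanded pose from where the row before left it, along the tool's axes as they then stand; what a row does not reach is not made up. A row lasts 1/10 s, in which the tool goes at most 50 mm and 8.59 degrees, less where a joint would pass 70% of its speed; a pose out of reach is approached as far as the arm can. A call with a gripper value outside its range is refused whole. "jaw" is the closure, from 0 (fully open) to 1 (shut), set as the call begins (left out, the last holds). The fingers move at their own pace and stop on an object; "grip_force" is the grip in N (left out, the last holds). Time passes only in rows, so rows that do not move let the fingers close. It gives the time, the measured TCP pose, the force, the opening and the grip force at its end, in the units of the state.
- ctrl.get_obs(): the state, without advancing time (a new reading comes with each control period).
- vision.get_image(name): name is "side" or "top"; returns a dict with "image" (480x640x3 uint8, blue, green, red), "vertical_fov" (degrees; the focal length in pixels is half the picture's height over the tangent of half this angle, whatever the lens; pixels are square), "cx", "cy" (the principal point, pixels), "R" (3x3) and "t" (3): a world point X has camera coordinates R X + t. Camera axes: x right, y down, z forward; pixel columns grow to the right and rows downward; lengths in m; the calibration is good to about 2 mm. A picture is of the moment at which its call begins. There is no depth.
- ctrl.finish_job(): hands the job in; it is judged then, once.
The state is a dict: "t": time; "q": joint angles; "dq": joint speeds; "effort": joint torques, N m; "tool_pos": TCP position; "tool_rot": TCP orientation; "contact_force": force on the tool from outside, world axes, zero at the start; "wrist_torque": the same for the moment, N m; "opening": finger opening in m; "grip_force": force on a finger pad.
Only numpy, scipy, OpenCV 4.12 (cv2) and the standard library are available. Lean on these libraries where they do the work, as an engineer would, in place of code of your own. Each camera call takes 0.05 s, during which the arm holds its last target. There are 200 camera calls.

TASK

Take the large painted porcelain tile that waits upright in a wooden stand and slide it edgewise, upright, down into the two steel guide channels of the empty drying rack until its lower edge rests on the rack's foot; lower it all the way home before you let go. Leave the small tile in the other stand, and the tile that already stands in the other rack, where they are.

Things in the scene. Friction and masses are not known exactly. Their poses are not given: they have to be found in the camera images.
- tile: Large white porcelain tile, blue decoration: 10 mm thick (its x), 100 wide (y), 130 tall (z, up), 0.3 kg. Origin: centre of its lower edge. Starts upright in a fixed wooden stand: foot 70 x 110 mm, 15 thick, under the tile, and two cleats 90 long, rising 30 above the foot, 2 mm off its faces; its upper 100 mm are free. Grip near the top, across its thickness.
- rack: Empty rack, fixed: wooden foot 70 (x) x 140 (y) mm, 15 thick; origin under its centre. Two upright steel channels face each other along y. A tile stands on the foot (z 15) centred over the origin, thickness along x, width along y. Grooves 18 wide in x, bottoms 110 apart in y, lips 74 apart; straight from z 15 to 75, then flared mouths to z 93, there 37 wide in x, 129 in y.
- small_tile: Bystander, to be left: a small tile of the same kind, 10 mm thick (x), 70 wide (y), 85 tall (z), upright in another stand of the same form. Origin: centre of its lower edge.
- racked_tile: Bystander, to be left: a tile just like the large one (10 x 100 x 130 mm, same origin and axes) that already stands in a second rack of the same form as the empty one; its top is 145 mm above the table.
Things that resemble listed ones, but are neither listed nor needed, are in the scene too. What is shaped like the rack but green, pink or purple is not meant.

How it is judged:
By the outcome, as a careful person would: the job done as asked, in the order asked, and still so for the second after the job is handed in, with the robot touching nothing.
It also fails if it takes over 38 s, if anything falls off the work surface, if the arm or the gripper's body presses on something with over 40 N, if the wrist force passes 120 N, or if a joint passes its speed limit or range.

## Working session

There is one attempt and no reset: what is moved stays moved. The work goes in short steps, Python scripts to look and compute and a tool call to move; the robot and the scene stay as the last step left them, time stands still between calls to the robot, and variables do not carry over. Pictures are saved under pics/ and viewed, at most 10 in all, crops included, and the job is handed in when it is done.

Besides the shell and the picture viewer there is one more tool, called after "Request:" as name(argument=value, ...), one argument or row to a line, values as JSON. drive_tool: Moves the arm, as the interface text tells. Its arguments: {"type":"object","properties":{"rows":{"type":"array","items":{"type":"array"}},"jaw":{"type":"number"},"grip_force":{"type":"number"}},"required":["rows"]}

```bash
mkdir -p pics; cat > h.py <<'E'
import numpy as np,cv2
from station import ctrl,vision
def cam(n):
    d=vision.get_image(n); d['f']=240/np.tan(np.radians(d['vertical_fov'])/2); d['R']=np.array(d['R']);d['t']=np.array(d['t']); return d
def ray(d,u,v,z):
    c=-d['R'].T@d['t']; w=d['R'].T@np.array([(u-d['cx'])/d['f'],(v-d['cy'])/d['f'],1]); return c+w*(z-c[2])/w[2]
def proj(d,X):
    p=d['R']@np.array(X)+d['t']; return p[:2]/p[2]*d['f']+[d['cx'],d['cy']]
E
python3 - <<'E'
from h import *
for n in('side','top'):
    d=cam(n);cv2.imwrite(f'pics/{n}0.png',d['image']);print(n,d['f'],d['cx'],d['cy'],-d['R'].T@d['t'],d['R'].round(3).tolist())
o=ctrl.get_obs();print(o['tool_pos'],o['tool_rot'],o['t'],o['opening'],ctrl.finger_overhang)
E
```

```text
side 486.0714348987889 316.54275151655406 234.52617889027925 [ 0.46220172 -0.56263138  0.62575224] [[0.997, -0.08, -0.005], [-0.057, -0.661, -0.748], [0.057, 0.746, -0.664]]
top 496.7802370384446 331.33027626959785 247.33864226794884 [0.42304646 0.08981414 0.99532638] [[-0.008, -1.0, 0.008], [-0.996, 0.007, -0.091], [0.091, -0.009, -0.996]]
[ 0.1892793  -0.59519995  0.30277554] [-3.10259688e+00 -4.81316024e-01  6.89891198e-05] 0.1 0.08527612955233145 0.0726
```

View pics/side0.png

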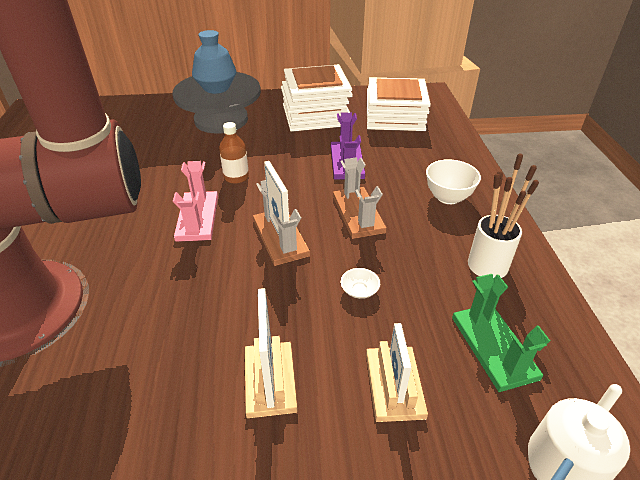

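View pics/top0.png

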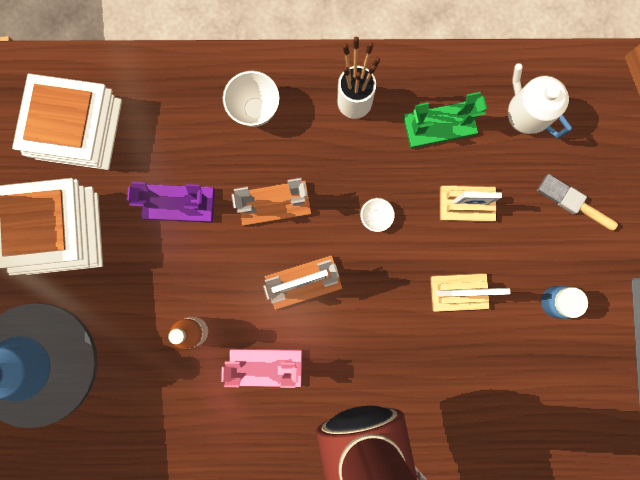

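The large tile's stand is at top view (460,293), with its tile top at about (475,292). The other stand, at (470,200), holds the shorter, narrower tile, so that is the bystander. Of the racks, orange-wood with grey steel at (272,202) is empty, and the one at (302,282) holds a tile. The pink (262,369), purple (172,202) and green (445,120) racks are decoys. So the target is (272,202), side view (360,205). I'll confirm this in one crop.

```bash
cat > m.py <<'E'
from h import *
d=cam('top');s=cam('side');im=d['image']
a=cv2.resize(im[165:320,225:350],None,fx=3,fy=3,interpolation=cv2.INTER_CUBIC);b=cv2.resize(im[165:320,420:520],None,fx=3,fy=3,interpolation=cv2.INTER_CUBIC)
cv2.imwrite('pics/crop1.png',np.hstack([a,b]))
hsv=cv2.cvtColor(im,cv2.COLOR_BGR2HSV)
def box(mask,x0,x1,y0,y1,z,nm):
    m=np.zeros_like(mask);m[y0:y1,x0:x1]=mask[y0:y1,x0:x1]
    cs,_=cv2.findContours(m,cv2.RETR_EXTERNAL,cv2.CHAIN_APPROX_NONE)
    pts=np.vstack([c for c in cs if cv2.contourArea(c)>25])[:,0]
    P=np.array([ray(d,u,v,z)[:2] for u,v in pts]).astype(np.float32)*1000
    c,sz,an=cv2.minAreaRect(P); print(nm,'n',int(m.sum()/255),'px',pts.min(0),pts.max(0),'c',np.round(c,1),'size',np.round(sz,1),'ang',round(an,2))
wood=cv2.inRange(hsv,(8,130,150),(16,255,255))
yel=cv2.inRange(hsv,(15,60,130),(30,200,255))
white=cv2.inRange(hsv,(0,0,190),(179,45,255))
box(wood,225,320,170,230,.015,'rack foot')
box(wood,255,350,250,315,.015,'racked foot')
box(yel,420,515,260,320,.015,'standL foot')
box(yel,430,515,175,230,.015,'standS foot')
box(white,420,520,270,320,.145,'tile top')
box(white,265,340,255,310,.145,'racked top')
E
python3 m.py
```

```text
rack foot n 1611 px [241 183] [310 225] c [603.7 196.6] size [ 69.8 139.8] ang 9.18
racked foot n 1630 px [255 255] [341 314] c [430.1 150.1] size [ 91.8 171.2] ang 16.86
standL foot n 1675 px [431 274] [488 311] c [ 422.6 -170.6] size [ 69.9 111.3] ang 2.36
standS foot n 1460 px [440 185] [495 220] c [ 600.1 -192. ] size [110.7  70.8] ang 87.82
tile top n 428 px [436 289] [509 295] c [ 422.3 -158.3] size [125.3  10.2] ang 89.54
racked top n 426 px [271 265] [335 292] c [446.3 130.2] size [ 13.6 114.5] ang 20.26
```

View pics/crop1.png

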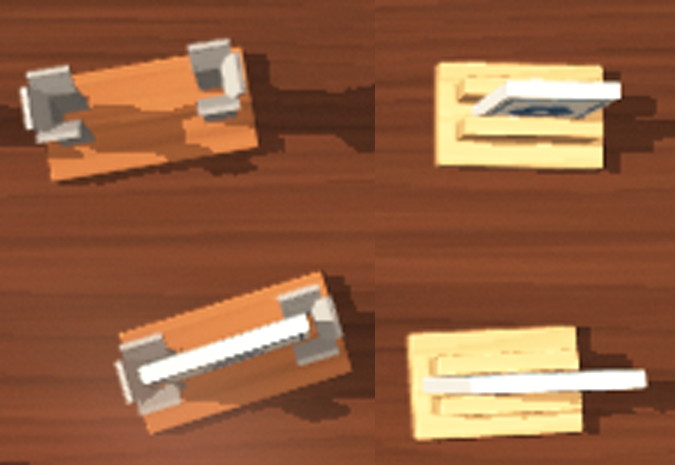

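The crop confirms it. The bottom-left rack (top view 302,282) is occupied and the top-left one (272,202) is empty orange wood with steel. The lower-right stand (460,293) holds the large tile and the upper-right one (470,200) the short tile. Next I refine the tile's top line and cross-check it with the side camera.

```bash
cat > m2.py <<'E'
from h import *
d=cam('top');s=cam('side')
g=cv2.cvtColor(d['image'],cv2.COLOR_BGR2GRAY).astype(float)
print(g[292,428:516].astype(int).tolist())
pts=[]
for u in range(456,506):
    w=np.clip(g[282:302,u]-150,0,None); w[g[282:302,u]<190]=0; 
    k=np.arange(282,302); pts.append((u,(w*k).sum()/w.sum()))
P=np.array([ray(d,u,v,.145) for u,v in pts]);k=np.polyfit(P[:,1],P[:,0],1)
print('x=',k[1],'+',k[0],'y; yaw',np.degrees(-np.arctan(k[0])))
for u in (451.5,510): print(ray(d,u,292,.145))
for X in [(.423,-.121,.145),(.423,-.221,.145),(.423,-.221,.05)]: print(X,proj(s,X),proj(d,X))
def cor(c,yaw,sx,sy,z):
    a=np.radians(yaw);return [np.array([c[0]+np.cos(a)*i*sx-np.sin(a)*j*sy,c[1]+np.sin(a)*i*sx+np.cos(a)*j*sy,z]) for i,j in((1,1),(-1,1),(-1,-1),(1,-1))]
im=s['image'].copy();im2=d['image'].copy()
for c,y,sx,sy,z in [((.6037,.1966),9.2,.035,.07,.015),((.4226,-.1706),2.4,.035,.055,.015),((.4226,-.1706),1,.005,.05,.145)]:
    for I,dd in((im,s),(im2,d)): cv2.polylines(I,[np.array([proj(dd,X) for X in cor(c,y,sx,sy,z)]).round().astype(int)],1,(255,0,255))
A=cv2.resize(im[140:430,230:400],None,fx=2,fy=2,interpolation=0);B=cv2.resize(im2[170:315,225:520],(440,216),interpolation=0)
B=np.vstack([B,np.zeros((580-216,440,3),np.uint8)]);cv2.imwrite('pics/chk.png',np.hstack([A,B]))
E
python3 m2.py
```

```text
[82, 83, 93, 148, 209, 242, 238, 239, 242, 241, 241, 241, 241, 242, 241, 241, 242, 242, 241, 242, 242, 241, 242, 247, 254, 255, 255, 255, 255, 255, 255, 255, 255, 255, 255, 255, 255, 255, 255, 255, 255, 255, 255, 255, 255, 255, 255, 255, 255, 255, 255, 255, 255, 255, 255, 255, 255, 255, 255, 255, 255, 255, 255, 255, 255, 255, 255, 255, 255, 255, 255, 255, 255, 255, 255, 255, 255, 255, 255, 255, 255, 254, 162, 54, 53, 53, 52, 52]
x= 0.42512814764804635 + 0.010145311523685184 y; yaw -0.581263590060408
[ 0.42255575 -0.12228322  0.145     ]
[ 0.42175136 -0.22249826  0.145     ]
(0.423, -0.121, 0.145) [262.27029448 286.95029358] [450.74261634 291.74494481]
(0.423, -0.221, 0.145) [261.98833947 350.02397068] [509.0968735  291.27392585]
(0.423, -0.221, 0.05) [267.74554089 392.96173772] [490.88263917 291.41820335]
```

View pics/chk.png

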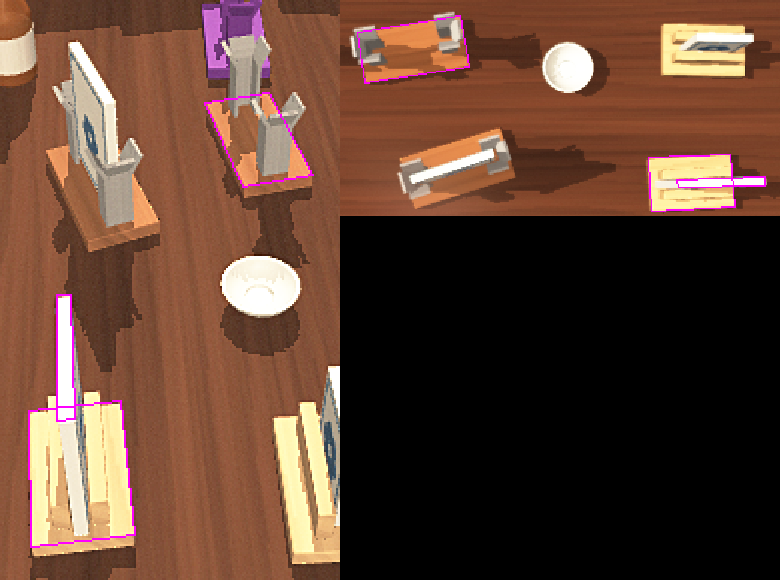

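The projected outlines match both views: rack foot at about (0.604, 0.197) with yaw 9.2°, and tile top at about (0.422, -0.172). I'm turning the tool first so its closing line lies along the tile's thickness.

```bash
cat > g.py <<'E'
import sys
from h import *
from scipy.spatial.transform import Rotation as Ro
def go(x,y,z,yaw):
    o=ctrl.get_obs();R=Ro.from_rotvec(o['tool_rot']).as_matrix();e=R.T@(np.array([x,y,z])-o['tool_pos'])
    a=np.degrees(np.arctan2(R[1,0],R[0,0]))
    D=Ro.from_rotvec([0,0,-np.radians(yaw-a)])
    print('t',round(o['t'],2),'pos',np.round(o['tool_pos'],4),'down',R[:,2].round(4),'xang',round(a,2),'turn',round(np.radians(a-yaw),4),'shift now',e.round(4),'shift after turn',D.inv().apply(e).round(4),'F',np.round(o['contact_force'],1),'T',np.round(o['wrist_torque'],2),'op',round(o['opening'],4),'g',round(o['grip_force'],1))
if __name__=='__main__': go(*map(float,sys.argv[1:]))
E

```

Request:
drive_tool(
  rows=[
    [[0,0,0],-0.14],
    [[0,0,0],-0.14],
    [[0,0,0],-0.14],
    [[0,0,0],-0.14],
    [[0,0,0],-0.14],
    [[0,0,0],-0.14],
    [[0,0,0],-0.14],
    [[0,0,0],-0.14],
    [[0,0,0],-0.14],
    [[0,0,0],0],
  ],
  jaw=0,
  grip_force=60,
)

```text
t: 1.3
tool_pos: [0.1893, -0.5956, 0.3038]
tool_rot: [-2.225, -2.218, -0.0]
contact_force: [0.7, 0.6, 0.1]
opening: 0.0854
grip_force: 0.0
```

```bash
python3 g.py .4222 -.172 .25 90
```

```text
t 1.3 pos [ 0.1893 -0.5956  0.3038] down [-0.e+00  2.e-04 -1.e+00] xang 89.81 turn -0.0033 shift now [0.4243 0.2315 0.0539] shift after turn [0.4236 0.2329 0.0539] F [0.7 0.6 0.1] T [-0.02  0.01 -0.06] op 0.0854 g 0.0
```

Request:
drive_tool(
  rows=[
    [[0.02,0.01,0],-0.003],
    [[0.03,0.017,0],0],
    [[0.03,0.017,0],0],
    [[0.03,0.017,0],0],
    [[0.03,0.017,0],0],
    [[0.03,0.017,0],0],
    [[0.03,0.017,0],0],
    [[0.03,0.017,0],0],
    [[0.03,0.017,0],0],
    [[0.03,0.017,0],0],
  ],
)

```text
t: 2.3
tool_pos: [0.3528, -0.3043, 0.304]
tool_rot: [2.225, 2.217, 0.0]
contact_force: [0.1, -0.2, 0.6]
opening: 0.0851
grip_force: 0.0
```

Request:
drive_tool(
  rows=[
    [[0.03,0.017,0.01],0],
    [[0.03,0.017,0.01],0],
    [[0.03,0.017,0.01],0],
    [[0.02,0.01,0.01],0],
    [[0.01,0.005,0.01],0],
    [[0,0,0],0],
    [[0,0,0],0],
  ],
)

```text
t: 3.0
tool_pos: [0.4182, -0.1861, 0.2539]
tool_rot: [-2.223, -2.22, 0.001]
contact_force: [-0.4, -0.4, 0.8]
opening: 0.0854
grip_force: 0.0
```

```bash
python3 g.py .4222 -.172 .18 90
```

```text
t 3.0 pos [ 0.4182 -0.1861  0.2539] down [-5.e-04 -3.e-04 -1.e+00] xang 89.93 turn -0.0011 shift now [0.0141 0.004  0.0739] shift after turn [0.0141 0.004  0.0739] F [-0.4 -0.4  0.8] T [-0.04  0.03 -0.  ] op 0.0854 g 0.0
```

Request:
drive_tool(
  rows=[
    [[0.014,0.004,0.004],0],
    [[0,0,0.02],0],
    [[0,0,0.02],0],
    [[0,0,0.02],0],
    [[0,0,0.01],0],
    [[0,0,0],0],
    [[0,0,0],0],
  ],
)

```text
t: 3.7
tool_pos: [0.4227, -0.1724, 0.1808]
tool_rot: [2.222, 2.219, 0.0]
contact_force: [0.5, -0.3, 0.0]
opening: 0.0856
grip_force: 0.0
```

Request:
drive_tool(
  rows=[
    [[0,0,0],0],
    [[0,0,0],0],
    [[0,0,0],0],
    [[0,0,0],0],
    [[0,0,0],0],
    [[0,0,0],0],
    [[0,0,0],0],
    [[0,0,0],0],
    [[0,0,0],0],
    [[0,0,0],0],
  ],
  jaw=1,
  grip_force=60,
)

```text
t: 4.7
tool_pos: [0.4226, -0.1717, 0.1802]
tool_rot: [2.221, 2.221, 0.0]
contact_force: [-0.4, 0.5, 2.0]
opening: 0.0092
grip_force: 58.8
```

```bash
python3 g.py .4222 -.172 .18 90; python3 -c "
from h import *
d=cam('side');cv2.imwrite('pics/s1.png',cv2.resize(d['image'][170:430,180:440],None,fx=2,fy=2))"
```

```text
t 4.7 pos [ 0.4226 -0.1717  0.1802] down [ 5.e-04 -1.e-04 -1.e+00] xang 90.0 turn -0.0 shift now [-0.0003 -0.0004  0.0002] shift after turn [-0.0003 -0.0004  0.0002] F [-0.4  0.5  2. ] T [ 0.06 -0.09  0.03] op 0.0092 g 58.8
```

View pics/s1.png

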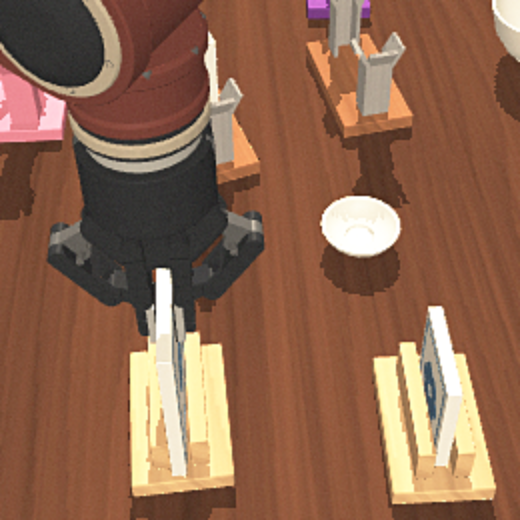

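The tile is gripped square near its top (crop 165,320; opening 9.2 mm) and is still in its stand. Lifting.

Request:
drive_tool(
  rows=[
    [[0,0,-0.01],0],
    [[0,0,-0.015],0],
    [[0,0,-0.02],0],
    [[0,0,-0.02],0],
    [[0,0,-0.02],0],
    [[0,0,-0.02],0],
    [[0,0,-0.02],0],
    [[0,0,-0.02],0],
    [[0,0,-0.015],0],
    [[0,0,0],0],
  ],
)

```text
t: 5.75
tool_pos: [0.4228, -0.172, 0.3422]
tool_rot: [2.219, 2.219, 0.001]
contact_force: [0.3, 0.5, -2.7]
opening: 0.0094
grip_force: 58.9
```

```bash
python3 g.py .6037 .1966 .34 99.2
```

```text
t 5.75 pos [ 0.4228 -0.172   0.3422] down [ 0.0029 -0.002  -1.    ] xang 89.99 turn -0.1607 shift now [0.3686 0.1808 0.002 ] shift after turn [0.3349 0.2375 0.002 ] F [ 0.3  0.5 -2.7] T [-0.03 -0.01  0.02] op 0.0094 g 58.9
```

Request:
drive_tool(
  rows=[
    [[0.01,0.01,0],0],
    [[0.015,0.015,0],0],
    [[0.02,0.02,0],0],
    [[0.02,0.02,0],0],
    [[0.02,0.02,0],0],
    [[0.02,0.02,0],0],
    [[0.02,0.02,0],0],
    [[0.02,0.02,0],0],
    [[0.02,0.02,0],0],
    [[0.025,0.01,0],0],
  ],
)

```text
t: 6.75
tool_pos: [0.5979, 0.019, 0.3375]
tool_rot: [-2.22, -2.219, 0.004]
contact_force: [0.4, 0.1, -3.2]
opening: 0.0092
grip_force: 58.9
```

Request:
drive_tool(
  rows=[
    [[0.03,0.005,0],0],
    [[0.03,0.001,0],0],
    [[0.03,0,0],0],
    [[0.03,0,0],0],
    [[0.025,0,0],0],
    [[0.02,0,0],0],
    [[0.01,0,0],0],
    [[0.005,0,0],0],
    [[0,0,0],-0.08],
    [[0,0,0],-0.08],
  ],
)

```text
t: 7.75
tool_pos: [0.6033, 0.1977, 0.3391]
tool_rot: [-2.033, -2.394, 0.002]
contact_force: [-0.9, -0.1, -2.4]
opening: 0.009
grip_force: 58.7
```

Request:
drive_tool(
  rows=[
    [[0,0,0],0],
    [[0,0,0],0],
  ],
)

```text
t: 7.95
tool_pos: [0.6034, 0.1976, 0.3395]
tool_rot: [-2.04, -2.389, 0.001]
contact_force: [0.6, 0.6, -4.1]
opening: 0.0091
grip_force: 58.8
```

```bash
python3 g.py .6037 .1966 .27 99.2;python3 -c "
from h import *
d=cam('side');e=cam('top');cv2.imwrite('pics/s2.png',np.hstack([cv2.resize(d['image'][60:260,270:450],None,fx=2,fy=2),cv2.resize(e['image'][120:320,190:370],None,fx=2,fy=2)]))"
```

```text
t 7.95 pos [0.6034 0.1976 0.3395] down [-6.e-04 -4.e-04 -1.e+00] xang 99.02 turn -0.0031 shift now [-0.0011  0.0001  0.0695] shift after turn [-0.0011  0.0001  0.0695] F [ 0.6  0.6 -4.1] T [0.04 0.01 0.01] op 0.0091 g 58.8
```

View pics/s2.png

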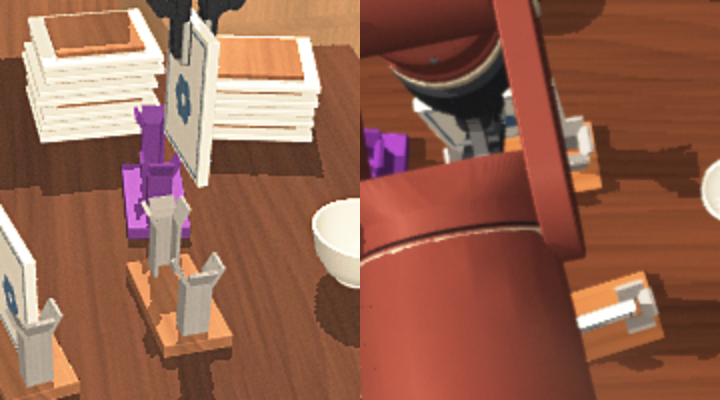

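The tile hangs upright over the empty rack (side crop 190,100, rack at 180,280), undisturbed. I'm lowering it to just above the mouths and checking there.

Request:
drive_tool(
  rows=[
    [[-0.001,0,0.01],-0.003],
    [[0,0,0.015],0],
    [[0,0,0.015],0],
    [[0,0,0.015],0],
    [[0,0,0.015],0],
    [[0,0,0],0],
    [[0,0,0],0],
  ],
)

```text
t: 8.75
tool_pos: [0.6034, 0.1974, 0.2691]
tool_rot: [-2.033, -2.394, 0.002]
contact_force: [-0.4, -0.4, -3.2]
opening: 0.0093
grip_force: 58.7
```

```bash
python3 g.py .6037 .1966 .18 99.2;python3 -c "
from h import *
d=cam('side');im=d['image'].copy()
a=np.radians(9.2);T=lambda x,y,z:(.6037+np.cos(a)*x-np.sin(a)*y,.1966+np.sin(a)*x+np.cos(a)*y,z)
L=lambda ps,c:cv2.polylines(big,[np.array([((proj(d,T(*p))-[310,80])*4).round() for p in ps]).astype(int)],1,c)
big=cv2.resize(im[80:230,310:420],None,fx=4,fy=4)
z=ctrl.get_obs()['tool_pos'][2]-.165
L([(-.005,-.05,z),(.005,-.05,z),(.005,.05,z),(.005,.05,z+.13),(.005,-.05,z+.13),(.005,-.05,z),(-.005,-.05,z),(-.005,-.05,z+.13),(-.005,-.05,z)],(255,0,255))
for s in(-1,1): L([(-.0185,s*.0645,.093),(.0185,s*.0645,.093)],(0,0,255));L([(-.009,s*.055,.075),(.009,s*.055,.075)],(0,255,0))
cv2.imwrite('pics/s3.png',big)"
```

```text
t 8.75 pos [0.6034 0.1974 0.2691] down [-1.3e-03 -2.0e-04 -1.0e+00] xang 99.34 turn 0.0024 shift now [-0.0008  0.0003  0.0891] shift after turn [-0.0008  0.0003  0.0891] F [-0.4 -0.4 -3.2] T [ 0.   -0.03  0.  ] op 0.0093 g 58.7
```

View pics/s3.png

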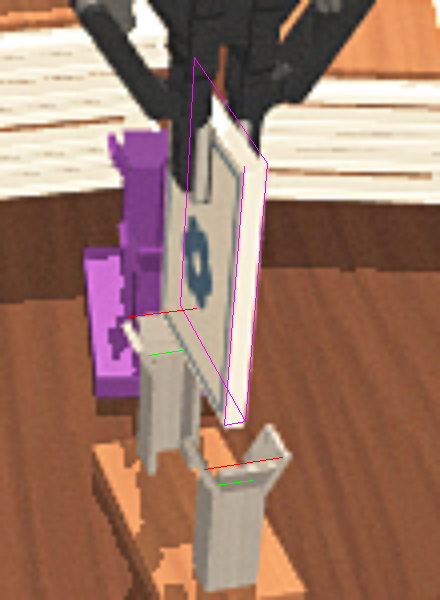

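The tile edge (235,425) lies between the flares of the near mouth (185–290, 460) and matches the predicted outline. Inserting slowly.

Request:
drive_tool(
  rows=[
    [[-0.001,0,0.005],0.002],
    [[0,0,0.005],0],
    [[0,0,0.005],0],
    [[0,0,0.005],0],
    [[0,0,0.005],0],
    [[0,0,0.005],0],
    [[0,0,0.005],0],
    [[0,0,0.005],0],
    [[0,0,0],0],
  ],
)

```text
t: 9.7
tool_pos: [0.6033, 0.1963, 0.2287]
tool_rot: [-2.035, -2.392, 0.002]
contact_force: [-0.6, -0.5, -2.9]
opening: 0.0096
grip_force: 58.8
```

```bash
python3 g.py .6037 .1966 .18 99.2
```

```text
t 9.7 pos [0.6033 0.1963 0.2287] down [-1.8e-03 -4.0e-04 -1.0e+00] xang 99.22 turn 0.0004 shift now [0.0002 0.0006 0.0487] shift after turn [0.0002 0.0006 0.0487] F [-0.6 -0.5 -2.9] T [-0.02 -0.05 -0.01] op 0.0096 g 58.8
```

No contact so far, with the lower edge at about 64 mm, inside the straight part. Continuing.

Request:
drive_tool(
  rows=[
    [[0,0,0.005],0],
    [[0,0,0.005],0],
    [[0,0,0.005],0],
    [[0,0,0.005],0],
    [[0,0,0.005],0],
    [[0,0,0.005],0],
    [[0,0,0.005],0],
    [[0,0,0.005],0],
    [[0,0,0.003],0],
    [[0,0,0],0],
  ],
)

```text
t: 10.7
tool_pos: [0.6034, 0.1963, 0.1861]
tool_rot: [-2.035, -2.392, 0.001]
contact_force: [0.3, 0.1, -2.7]
opening: 0.0095
grip_force: 58.9
```

Request:
drive_tool(
  rows=[
    [[0,0,0.002],0],
    [[0,0,0.002],0],
    [[0,0,0.001],0],
    [[0,0,0],0],
  ],
)

```text
t: 11.1
tool_pos: [0.6036, 0.1964, 0.1817]
tool_rot: [-2.036, -2.393, 0.0]
contact_force: [-0.2, 0.3, -3.0]
opening: 0.0094
grip_force: 58.9
```

```bash
python3 g.py .6037 .1966 .18 99.2
```

```text
t 11.1 pos [0.6036 0.1964 0.1817] down [-3.e-04 -1.e-04 -1.e+00] xang 99.22 turn 0.0004 shift now [0.0002 0.0001 0.0017] shift after turn [0.0002 0.0001 0.0017] F [-0.2  0.3 -3. ] T [ 0.03 -0.02  0.02] op 0.0094 g 58.9
```

Request:
drive_tool(
  rows=[
    [[0,0,0.001],0],
    [[0,0,0.0005],0],
    [[0,0,0.0005],0],
    [[0,0,0],0],
  ],
)

```text
t: 11.5
tool_pos: [0.6038, 0.1964, 0.1802]
tool_rot: [2.036, 2.393, 0.0]
contact_force: [-0.4, 0.6, -0.5]
opening: 0.0092
grip_force: 59.2
```

The weight is coming off, so contact is starting. A little further.

Request:
drive_tool(
  rows=[
    [[0,0,0.0005],0],
    [[0,0,0.0005],0],
    [[0,0,0],0],
  ],
)

```text
t: 11.8
tool_pos: [0.604, 0.1965, 0.1802]
tool_rot: [2.035, 2.393, 0.001]
contact_force: [-3.1, -1.0, 5.9]
opening: 0.0091
grip_force: 60.1
```

The tile is seated: the foot now pushes up with about 6 N and the height equals that at the grasp. Releasing and retreating.

Request:
drive_tool(
  rows=[
    [[0,0,0],0],
    [[0,0,0],0],
    [[0,0,0],0],
    [[0,0,0],0],
    [[0,0,0],0],
    [[0,0,0],0],
    [[0,0,0],0],
    [[0,0,0],0],
  ],
  jaw=0,
)

```text
t: 12.6
tool_pos: [0.6038, 0.1964, 0.1789]
tool_rot: [2.036, 2.393, 0.0]
contact_force: [1.0, -0.4, 0.4]
opening: 0.0854
grip_force: 0.0
```

Request:
drive_tool(
  rows=[
    [[0,0,-0.01],0],
    [[0,0,-0.015],0],
    [[0,0,-0.02],0],
    [[0,0,-0.02],0],
    [[0,0,-0.02],0],
    [[0,0,-0.02],0],
    [[0,0,-0.02],0],
    [[0,0,-0.02],0],
    [[0,0,-0.01],0],
    [[0,0,0],0],
  ],
)

```text
t: 13.6
tool_pos: [0.6045, 0.1966, 0.3374]
tool_rot: [2.033, 2.39, 0.007]
contact_force: [-0.1, 0.2, 0.0]
opening: 0.0852
grip_force: 0.0
```

```bash
python3 -c "
from h import *
d=cam('side');cv2.imwrite('pics/s4.png',d['image'])
print(ctrl.get_obs()['t'])"
```

```text
13.65
```

View pics/s4.png

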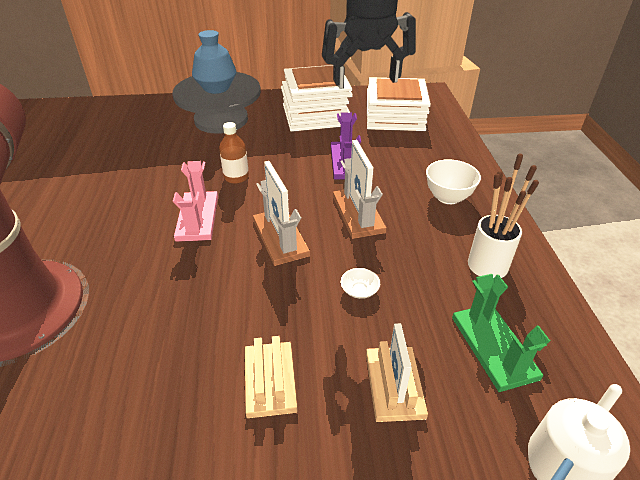

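The tile stands home in the formerly empty rack (360,185), the same way as the other racked tile (278,200). The small tile (400,365) is untouched and the gripper is clear.

```bash
python3 -c "
from station import ctrl
print(ctrl.finish_job())"
```

```text
the job is handed in; nothing more can be done
None
```

The large tile stands all the way down in the formerly empty rack, the small tile and the racked tile were left alone, and the job is handed in at about 14 s of the 38 s allowed.

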